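# Two squeezes on the kitchen cake press, then bolt it

## Task

Work the hand press by its crank: turn it clockwise (seen from above), never backing up, at a steady unhurried pace of about six seconds a turn or slower, over the heavy spot once, and go on round to the next heavy spot. Stop right on top of that second one, where the ram is furthest out and the push has eased to about half, before the handle starts to run downhill, and let go so that it stays squeezed; only then slide the lock bolt fully home toward the drum and let go. Hold the knob and the bolt firmly but not hard (about 35 N of grip is enough, never over 45), do not shove or jam them, and leave the mug, bowl, lid and jar where they are.

Things in the scene. Friction and masses are not known exactly. Their poses are not given: they have to be found in the camera images.
- press: Press fixed on the table: a dark wooden board 170 (x) x 420 (y) x 20 mm high, on it a round aluminium drum of radius 62 mm, its flat top 70 mm above the table. Origin: on the vertical crank axis, at table height; x and y along the board, z up. The lock bolt is on its +y half, the ram and the open steel mould (50 mm high) on its -y half.
- crank (a joint): Angle (rad) of the flat steel crank arm (18 mm wide, its top 87 mm above the table). Grows turning clockwise seen from above; at 0 the arm points along the press's +x. No limit; starts between -0.6 and 0.6. A hidden cam gives one heavy spot a turn; its first crest lies somewhere between 1.4 and 4.6 (not visible beforehand), the next 2 pi later. Left within 0.25 of the crest it stays.
- knob (a point): Centre of the crank's wooden knob: an upright cylinder 28 mm in diameter, from 90 to 132 mm above the table (this point at 111), spinning freely on its pin 75 mm from the crank axis. Push needed at the knob: about 2 N of plain friction; it jumps to 10 to 15 N 0.6 rad before the crest, falls to 6 to 9 N at the crest, and to nothing or a slight pull ahead by 0.4 rad after it.
- plate (a point): Middle of the top edge of the ram's upright steel plate (56 mm along the press's x, 8 mm thick), 67 mm above the table, 133 mm from the crank axis along the press's -y at the start. The ram is spring-loaded (30 to 40 N) and moved by the crank alone: it starts out (further along -y) 0.6 rad before the crest, is out by about 4.6 mm on the crest and is back 0.6 rad after it; 3 mm or more counts as squeezed.
- bolt_grip (a point): Point on the upright grip of the lock bolt, 13 mm below the grip's top: a steel bar 12 mm wide along the press's x, 16 mm along y, standing from 56 to 100 mm above the table; this point is 87 mm above the table. At the start it is 165 mm from the crank axis along the press's +y. The steel lugs before and behind it are 60 mm high, the near one ends 48 mm drumward of the grip's start point, the other begins 24 mm behind it.
- bolt (a joint): Travel (m) of the lock bolt toward the drum (the press's -y): 0 drawn back as at the start, 0.035 fully home against a hard stop. Friction about 3 N; it stays where it is left.
- mug: White mug, 76 mm wide, 85 mm high, origin at its underside; a bystander.
- bowl: Steel bowl, 124 mm wide, 55 mm high, origin at its underside; a bystander.
- pot_lid: Aluminium pot lid with a small knob, 150 mm wide, 36 mm high, origin at its underside; a bystander.
- jar: Glass jar with a steel cap, 68 mm wide, 95 mm high, origin at its underside; a bystander.

How it is judged (in metres and radians):
On the way, in this order (a step that is already met when the one before it is completed fails the run):
1. the first squeeze: the ram pushed out by 3 mm or more (distance of plate from where it was at the start of the episode above 0.003 m and value of joint crank below 5.2 rad), for 0.05 s.
2. past the heavy spot: the ram back within 1 mm of rest (distance of plate from where it was at the start of the episode below 0.001 m), for 0.05 s.
3. one turn later, the second squeeze: the ram out by 3 mm or more, the crank stopped and let go (distance of plate from where it was at the start of the episode above 0.003 m and value of joint crank above 7.2 rad and velocity of joint crank between -0.05 and 0.05 rad/s and contact force between the fingers and press below 0.1 N), for 0.2 s.
4. the bolt fully home (within 2 mm) while the ram is still out (value of joint bolt above 0.033 m and distance of plate from where it was at the start of the episode above 0.003 m), for 0.2 s.
At the end, for the whole second after the job is handed in: The crank has made its way over the first heavy spot and rests on the second, the ram at least 3 mm out; the bolt is within 2 mm of fully home (0.033 of 0.035 m); the crank is at rest (all of step 4 and value of joint crank between 7.2 and 12.2 rad and velocity of joint crank between -0.05 and 0.05 rad/s); the robot touches nothing.
It fails at once if the fingers squeeze or shove the press hard (grip and push together over 110 N) (contact force between the fingers and press above 110 N).
It fails at once if the crank races (over 3 rad/s) (velocity of joint crank above 3 rad/s).
It fails at once if the crank, once on its way, is turned back (faster than 1 rad/s) (velocity of joint crank below -1 rad/s and value of joint crank above 0.9 rad).
It fails at once if the bolt is thrown before the crank stands at the second heavy spot (value of joint bolt above 0.012 m and value of joint crank below 7.2 rad).
It fails at once if a bystander is shoved by more than 20 mm (distance of any of mug, bowl, pot_lid, jar from where it was at the start of the episode above 0.02 m).
It also fails if it takes over 72 s, if anything falls off the work surface, if the arm or the gripper's body presses on something with over 40 N, if the wrist force passes 120 N, or if a joint passes its speed limit or range.

## Robot

A 6-joint arm with a two-finger parallel gripper is mounted at the origin on the work surface. World frame = base frame: x ahead of the robot, y to its left, z up, the work surface at z = 0. Lengths are in mm, angles in rad, forces in N, time in s.
With the tool pointing down it reaches from about 300 to 1000 mm from the base axis. Payload 5.1 kg.
Tool frame: the origin (TCP) lies at the very end of the fingers, on their centre line; the grasp point (between the pads) lies 19 mm behind it; z points along the fingers, y is the line along which they close (so a half turn about z gives the same grasp; the last joint's range is limited). The gripper opens to 95 mm and grips with 3 to 60 N. Pads are 20 mm wide; open, the fingers measure 119 mm over their backs; the gripper's body (75 mm by 180 mm) begins 59 mm behind the grasp point.
Start: joints at [-0.083, 0.124, 1.65, -0, 1.367, -0.083], TCP at [649.988, -0.028, 214.656] pointing down, gripper open.
Joint ranges: [-2.61, 2.61], [-1.02, 2.33], [0.03, 2.71], [-1.35, 4.49], [0.32, 2.68], [-2.91, 2.91]. Speed limits (rad/s): [2.57, 2.57, 3.14, 3.14, 3.14, 3.14].

## Interface

Orientations are given as a rotation vector (axis times angle).
In Python, from plant import telemetry, viewer, workorder gives the robot as it stands.
- The arm moves only by the tool servo_tool, never from a script. Its argument "motion" is one flat list of numbers, 5 for each row, row after row: the finger opening in cm, from 0 to 9.51, then the shift along the tool's x, y, z in cm, then the turn about the tool's z in degrees. A call has 1 to 12 rows; each row shifts and turns the commanded pose from where the row before left it, along the tool's axes as they then stand; what a row does not reach is not made up. A row lasts 1/8 s, in which the tool goes at most 62.5 mm and 10.7 degrees, less where a joint would pass 70% of its speed; a pose out of reach is approached as far as the arm can. A call with a gripper value outside its range is refused whole. The fingers move at their own pace and stop on an object; the grip force is fixed at half the most. Time passes only in rows, so rows that do not move let the fingers close. It gives the time, the measured TCP pose, the force, the opening and the grip force at its end, in the units of the state.
- telemetry.observe(): the state, without advancing time (a new reading comes with each control period).
- viewer.camera(name): name is "scene" or "side" or "wrist"; returns a dict with "img" (400x640x3 uint8, red, green, blue), "intrinsics" (3x3 intrinsics, pixels), "dist_coeffs" ([k1, k2, p1, p2, k3] as OpenCV has them; the pictures are not rectified), "extrinsics" (4x4, takes a point from world to camera coordinates); the wrist camera has in their place "tool_from_camera" (4x4, takes a point from camera to tool coordinates, whose origin is the TCP and whose axes are the flange's). Camera axes: x right, y down, z forward; pixel columns grow to the right and rows downward; lengths in mm; the calibration is good to about 2 mm. A picture is of the moment at which its call begins: read the wrist's pose just before it. There is no depth.
- workorder.sign_off(): hands the job in; it is judged then, once.
The state is a dict: "clock": time; "joints": joint angles; "qd": joint speeds; "effort": joint torques, N m; "position": TCP position; "tcp_rot": TCP orientation; "contact_force": force on the tool from outside, world axes, zero at the start; "ft_torque": the same for the moment, N m; "opening": opening from 0.0 (shut) to 1.0 (fully open); "finger_force": force on a finger pad.
Only numpy, scipy, OpenCV 4.12 (cv2) and the standard library are available. Lean on these libraries where they do the work, as an engineer would, in place of code of your own. Each camera call takes 0.05 s, during which the arm holds its last target. There are 200 camera calls.

## Working session

There is one attempt and no reset: what is moved stays moved. The work goes in short steps, Python scripts to look and compute and a tool call to move; the robot and the scene stay as the last step left them, time stands still between calls to the robot, and variables do not carry over. Pictures are saved under pics/ and viewed, at most 10 in all, crops included, and the job is handed in when it is done.

Besides the shell and the picture viewer there is one more tool, called after ">>>" as a command line: name --argument value ..., lists and objects as JSON in quotes. servo_tool: Moves the arm, as the interface text tells. Its arguments: {"type":"object","properties":{"motion":{"type":"array"}},"required":["motion"]}

```bash
mkdir -p pics
python3 - <<'E'
from plant import telemetry, viewer
import cv2,json,numpy as np
s=telemetry.observe();print(s)
for n in ("scene","side"):
    c=viewer.camera(n);cv2.imwrite(f"pics/{n}0.png",cv2.resize(c["img"][:,:,::-1],(800,500)))
    np.savez(f"{n}0.npz",**c);print(n,c["intrinsics"],c["dist_coeffs"],c["extrinsics"])
c=viewer.camera("wrist");print(c["tool_from_camera"]);cv2.imwrite("pics/wrist0.png",c["img"][:,:,::-1]);np.savez("wrist0.npz",**c)
E
```

```text
{'clock': 0.0, 'joints': array([-8.25716483e-02,  1.24501895e-01,  1.65163578e+00, -4.22886251e-06,
        1.36748372e+00, -8.25847202e-02]), 'qd': array([1.17876273e-03, 3.16524492e-04, 7.09925294e-04, 8.85208797e-05,
       2.84969595e-03, 1.60856224e-03]), 'effort': array([-6.25927078e-04, -4.17603564e+01, -3.59935069e+01,  7.73367751e-02,
        4.92534391e-02, -1.75303944e-04]), 'position': array([6.49376536e+02, 3.97446182e-02, 2.13411712e+02]), 'tcp_rot': array([-2.22033284e+00, -2.22036377e+00,  2.06376019e-03]), 'contact_force': array([-0.38533201,  0.23379304, -0.19571243]), 'ft_torque': array([-0.05168784, -0.04241261,  0.00640248]), 'finger_force': 0.0, 'opening': 0.9973204396827979}
scene [[448.55075393   0.         317.32142811]
 [  0.         448.55075393 200.18100034]
 [  0.           0.           1.        ]] [-0.01118045  0.          0.          0.          0.        ] [[ 6.55221959e-01  7.55131587e-01 -2.14585791e-02 -4.29433038e+02]
 [ 4.27456878e-01 -3.94022601e-01 -8.13650298e-01 -1.70494521e+02]
 [-6.22868206e-01  5.23948925e-01 -5.80958451e-01  1.63198582e+03]
 [ 0.00000000e+00  0.00000000e+00  0.00000000e+00  1.00000000e+00]]
side [[385.29868848   0.         317.50948381]
 [  0.         385.29868848 203.333939  ]
 [  0.           0.           1.        ]] [-0.06873384  0.          0.          0.          0.        ] [[-9.95110291e-01 -9.73792407e-02 -1.65164071e-02  5.95923015e+02]
 [-3.44407213e-02  4.98830847e-01 -8.66014794e-01  9.70101663e+01]
 [ 9.25707563e-02 -8.61211397e-01 -4.99745521e-01  1.20338769e+03]
 [ 0.00000000e+00  0.00000000e+00  0.00000000e+00  1.00000000e+00]]
[[-3.09258440e-04 -9.59541553e-01 -2.81566887e-01  7.87319236e+01]
 [ 9.99999805e-01 -1.43788093e-04 -6.08337618e-04 -1.08321060e+00]
 [ 5.43239257e-04 -2.81567021e-01  9.59541410e-01 -1.70362179e+02]
 [ 0.00000000e+00  0.00000000e+00  0.00000000e+00  1.00000000e+00]]
```

View pics/scene0.png

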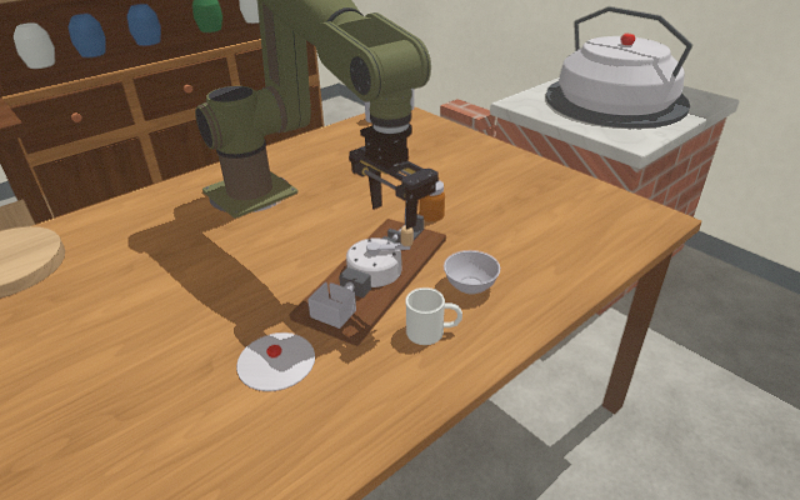

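View pics/wrist0.png

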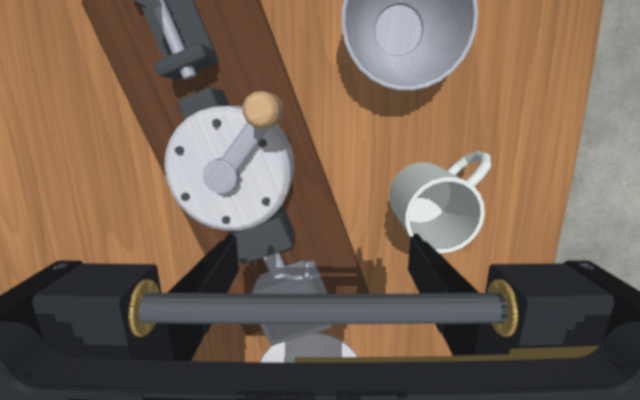

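The wrist picture shows the drum centre at about (229,168), the crank hub at (222,177) and the knob top at (262,108). The bolt lugs are at the upper left, near (175,30), and the mould is below. The bowl and mug are on the right.

```bash
cat > h.py <<'E'
import cv2,numpy as np
from scipy.spatial.transform import Rotation as R
def ray(uv,K,d,E):  # E world->cam
    n=cv2.undistortPoints(np.array([[uv]],float),np.array(K),np.array(d))[0,0]
    Ri=E[:3,:3].T; return -Ri@E[:3,3], Ri@np.array([n[0],n[1],1])
def atz(uv,z,K,d,E):
    o,v=ray(uv,K,d,E); return o+v*(z-o[2])/v[2]
def wristE(pos,rot,T):
    W=np.eye(4);W[:3,:3]=R.from_rotvec(rot).as_matrix();W[:3,3]=pos
    return np.linalg.inv(W@T)
def proj(p,K,d,E):
    return cv2.projectPoints(np.array([p],float),cv2.Rodrigues(E[:3,:3])[0],E[:3,3],np.array(K),np.array(d))[0][0,0]
E
python3 - <<'E'
from h import *
w=np.load("wrist0.npz");E=wristE([649.4,0.04,213.4],[-2.2203,-2.2204,.002],w["tool_from_camera"])
a=(w["intrinsics"],w["dist_coeffs"],E)
for n,uv,z in [("drum",(229,168),70),("hub",(222,177),90),("knob",(262,108),132),("edgeR1",(262,0),20),("edgeR2",(365,265),20),("edgeL1",(85,0),20),("edgeL2",(160,140),20)]:
    print(n,atz(uv,z,*a).round(1))
s=np.load("scene0.npz");b=(s["intrinsics"],s["dist_coeffs"],s["extrinsics"])
for n,uv,z in [("knob",(407*.8,229*.8),132),("cornerNE",(447*.8,237*.8),20),("cornS",(361*.8,343*.8),20),("cornW",(291*.8,315*.8),20)]:
    print(n,atz(uv,z,*b).round(1))
im=cv2.imread("pics/side0.png")
cv2.imwrite("pics/sidec.png",cv2.resize(im[100:400,200:600],(800,600),interpolation=cv2.INTER_CUBIC))
E
```

```text
drum [558.4  20.3  70. ]
hub [557.2  15.8  90. ]
knob [603.7  76.1 132. ]
edgeR1 [588.2 177.9  20. ]
edgeR2 [ 698.3 -107.    20. ]
edgeL1 [409.6 182.6  20. ]
edgeL2 [470.4  42.2  20. ]
knob [609.9  72.9 132. ]
cornerNE [576.2 233.9  20. ]
cornS [ 722.2 -149.4   20. ]
cornW [ 560.3 -207.2   20. ]
```

View pics/sidec.png

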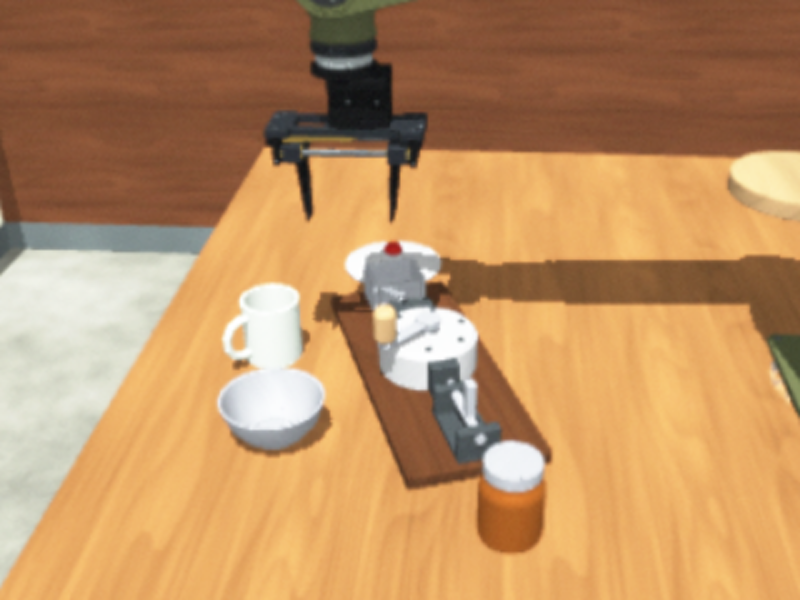

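The side picture shows the jar close behind the bolt end of the board, at about (512,500) in the crop. The bolt grip is upright between the lugs, and the knob is at (385,322). I'll overlay the model on the wrist image to check the press pose.

```bash
cat >> h.py <<'E'
def overlay(img,cam,c,yaw,knob,name,box,k,boltd=165):
    im=cv2.resize(img[box[1]:box[3],box[0]:box[2],::-1],None,fx=k,fy=k,interpolation=cv2.INTER_CUBIC)
    y=np.radians(yaw);ex=np.array([np.cos(y),np.sin(y)]);ey=np.array([-np.sin(y),np.cos(y)])
    def circ(p,r,z,col):
        q=[(proj([p[0]+r*np.cos(t),p[1]+r*np.sin(t),z],*cam)-box[:2]+.5)*k for t in np.linspace(0,2*np.pi,60)]
        cv2.polylines(im,[np.int32(q)],True,col,1)
    def poly(pts,z,col):
        q=[(proj([*(np.array(c)+a*ex+b*ey),z],*cam)-box[:2]+.5)*k for a,b in pts]
        cv2.polylines(im,[np.int32(q)],True,col,1)
    circ(c,62,70,(0,0,255));circ(c,2,87,(255,0,0))
    if knob is not None: circ(knob,14,132,(0,255,0))
    poly([(-6,boltd-8),(6,boltd-8),(6,boltd+8),(-6,boltd+8)],100,(255,0,255))
    poly([(-85,-210),(85,-210),(85,210),(-85,210)],20,(0,255,255))
    cv2.imwrite(name,im)
E
python3 - <<'E'
from h import *
w=np.load("wrist0.npz");E=wristE([649.4,0.04,213.4],[-2.2203,-2.2204,.002],w["tool_from_camera"])
a=(w["intrinsics"],w["dist_coeffs"],E)
overlay(w["img"],a,(558.4,19.5),20.8,(603.7,76.1),"pics/ov.png",(80,0,340,240),2.5)
s=np.load("side0.npz");b=(s["intrinsics"],s["dist_coeffs"],s["extrinsics"])
print("jar",atz(((512/2+200)*.8,(465/2+100)*.8),95,*b),[ (n,atz(((u/2+200)*.8,(v/2+100)*.8),z,*b).round(1)) for n,u,v,z in [("grip top",471,386,100),("knob",384,307,132)]])
E
```

```text
jar [451.78094502 306.87185752  95.        ] [('grip top', array([495.3, 182. , 100. ])), ('knob', array([601.,  73., 132.]))]
```

View pics/ov.png

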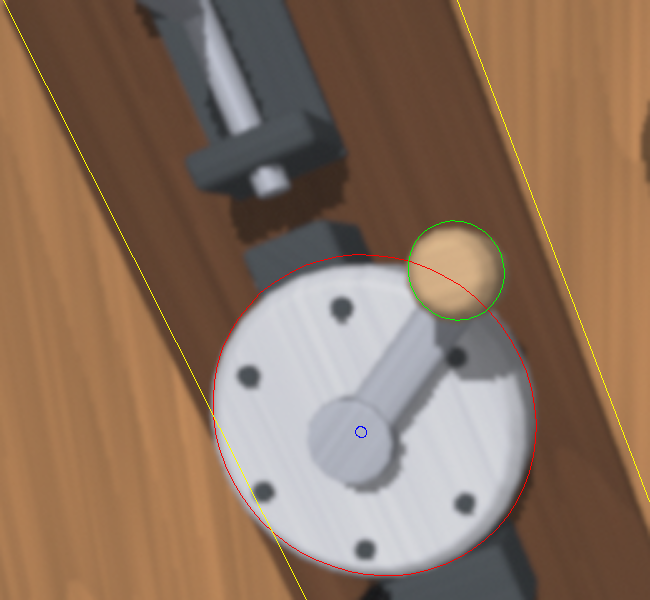

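The drum and board overlay fits well. I take the axis as about (557.3,17.5), the knob as (604,76) and the yaw as 20.8°.

>>> servo_tool --motion '[9.5,2.6,-1.5,0,0,9.5,2.5,-1.5,0,0,9.5,2.5,-1.55,0,0,9.5,0,0,2.5,0,9.5,0,0,2.5,0,9.5,0,0,2.5,0,9.5,0,0,2.5,0,9.5,0,0,2.0,0,9.5,0,0,0,0]'

```text
clock: 1.27
position: [602.9, 75.9, 92.3]
tcp_rot: [-2.219, -2.219, 0.005]
contact_force: [-0.2, -0.3, -0.6]
opening: 0.996
finger_force: 0.0
```

Run:
```python
from h import *
from plant import telemetry,viewer
s=telemetry.observe();w=viewer.camera("wrist");print(s["position"],s["tcp_rot"])
cv2.imwrite("pics/w1.png",w["img"][:,:,::-1]);E=wristE(s["position"],s["tcp_rot"],w["tool_from_camera"])
print(proj([604,76,132],w["intrinsics"],w["dist_coeffs"],E),proj([604,76,90],w["intrinsics"],w["dist_coeffs"],E))
```

```text
[602.89534138  75.88534495  92.31457883] [-2.21935255 -2.21933864  0.00505493]
[327.60767015 289.29433724] [326.95916325 249.61177037]
```

View pics/w1.png

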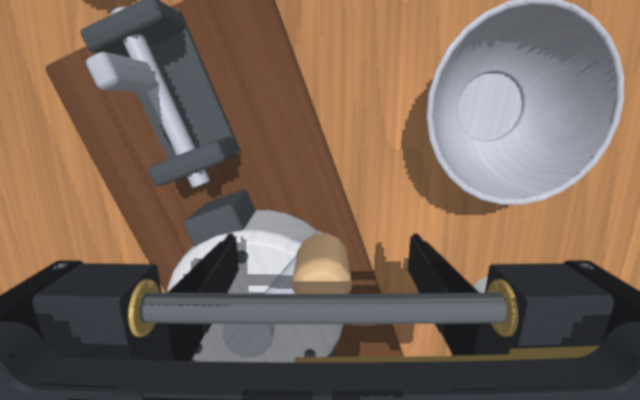

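The knob is centred between the fingers (x about 322 px) with its far edge near row 232. The bolt grip top is at about (105,65).

Run:
```python
from h import *
from plant import viewer
w=viewer.camera("wrist");E=wristE([602.9,75.9,92.3],[-2.2193,-2.2193,.005],w["tool_from_camera"]);a=(w["intrinsics"],w["dist_coeffs"],E)
print("K",a[0][0])
for y in (72,74,76,78):print(y,[proj([602,y+14,z],*a).round(0) for z in (90,110,132)])
print("knob sides",[atz((u,270),111,*a).round(1) for u in (294,350)])
im=cv2.resize(w["img"][0:320,60:400,::-1],None,fx=2.3,fy=1.8*1,interpolation=cv2.INTER_CUBIC) if 0 else None
overlay(w["img"],a,(557.3,17.5),20.8,None,"pics/ov2.png",(40,0,360,300),2)
```

```text
K [334.83805585   0.         322.83233623]
72 [array([323., 233.]), array([323., 248.]), array([323., 269.])]
74 [array([323., 230.]), array([323., 244.]), array([323., 265.])]
76 [array([323., 226.]), array([323., 241.]), array([323., 261.])]
78 [array([323., 223.]), array([323., 237.]), array([323., 256.])]
knob sides [array([587.3,  74.3, 111. ]), array([615.5,  74.4, 111. ])]
```

View pics/ov2.png

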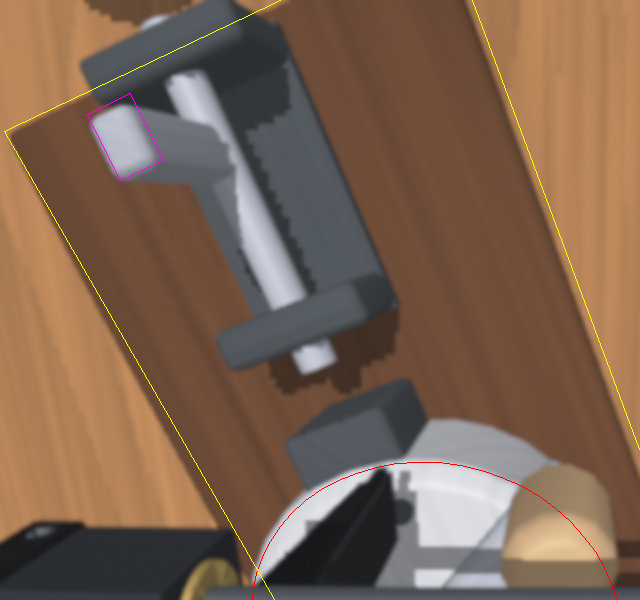

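>>> servo_tool --motion '[9.5,-0.1,-0.1,-0.2,0,1,0,0,0,0,1,0,0,0,0,1,0,0,0,0,1,0,0,0,0,1,0,0,0,0,1,0,0,0,0]'

```text
clock: 2.25
position: [603.5, 75.0, 96.6]
tcp_rot: [-2.221, -2.221, 0.0]
contact_force: [-0.0, -0.0, 0.0]
opening: 0.427
finger_force: 0.0
```

>>> servo_tool --motion '[1,0,0,0,0,1,0,0,0,0,1,0,0,0,0,1,0,0,0,0,1,0,0,0,0]'

```text
clock: 2.88
position: [603.2, 74.9, 96.6]
tcp_rot: [-2.221, -2.221, 0.001]
contact_force: [-3.2, -1.2, 2.1]
opening: 0.287
finger_force: 30.0
```

Run:
```python
import numpy as np
th=np.radians(51.6-6*np.arange(61));p=7.5*np.c_[np.sin(th),np.cos(th)]  # tool x=world y, tool y=world x
acc=p[0].copy()
for k in range(60):
    d=np.round(p[k+1]-acc,2);acc+=d
    print("1, %g, %g, 0, 0,"%tuple(d),end=" " if (k+1)%4 else f"  #{k+1} crank {(20.8-np.degrees(th[k+1]))*np.pi/180:.2f}\n")
```

```text
1, -0.52, 0.59, 0, 0, 1, -0.58, 0.53, 0, 0, 1, -0.63, 0.47, 0, 0, 1, -0.67, 0.4, 0, 0,  #4 crank -0.12
1, -0.72, 0.32, 0, 0, 1, -0.74, 0.26, 0, 0, 1, -0.77, 0.17, 0, 0, 1, -0.78, 0.09, 0, 0,  #8 crank 0.30
1, -0.78, 0, 0, 0, 1, -0.78, -0.07, 0, 0, 1, -0.77, -0.15, 0, 0, 1, -0.75, -0.24, 0, 0,  #12 crank 0.72
1, -0.72, -0.31, 0, 0, 1, -0.69, -0.39, 0, 0, 1, -0.64, -0.45, 0, 0, 1, -0.59, -0.52, 0, 0,  #16 crank 1.14
1, -0.53, -0.58, 0, 0, 1, -0.46, -0.63, 0, 0, 1, -0.4, -0.67, 0, 0, 1, -0.33, -0.72, 0, 0,  #20 crank 1.56
1, -0.25, -0.74, 0, 0, 1, -0.17, -0.77, 0, 0, 1, -0.09, -0.78, 0, 0, 1, -0.01, -0.78, 0, 0,  #24 crank 1.98
1, 0.07, -0.78, 0, 0, 1, 0.16, -0.77, 0, 0, 1, 0.23, -0.75, 0, 0, 1, 0.31, -0.72, 0, 0,  #28 crank 2.39
1, 0.39, -0.69, 0, 0, 1, 0.45, -0.64, 0, 0, 1, 0.52, -0.59, 0, 0, 1, 0.58, -0.53, 0, 0,  #32 crank 2.81
1, 0.63, -0.47, 0, 0, 1, 0.68, -0.4, 0, 0, 1, 0.71, -0.32, 0, 0, 1, 0.75, -0.25, 0, 0,  #36 crank 3.23
1, 0.76, -0.17, 0, 0, 1, 0.78, -0.09, 0, 0, 1, 0.79, -0.01, 0, 0, 1, 0.78, 0.07, 0, 0,  #40 crank 3.65
1, 0.77, 0.16, 0, 0, 1, 0.75, 0.23, 0, 0, 1, 0.72, 0.31, 0, 0, 1, 0.68, 0.39, 0, 0,  #44 crank 4.07
1, 0.64, 0.45, 0, 0, 1, 0.59, 0.52, 0, 0, 1, 0.53, 0.58, 0, 0, 1, 0.47, 0.63, 0, 0,  #48 crank 4.49
1, 0.4, 0.68, 0, 0, 1, 0.33, 0.71, 0, 0, 1, 0.25, 0.74, 0, 0, 1, 0.17, 0.77, 0, 0,  #52 crank 4.91
1, 0.09, 0.78, 0, 0, 1, 0.01, 0.79, 0, 0, 1, -0.08, 0.78, 0, 0, 1, -0.15, 0.77, 0, 0,  #56 crank 5.33
1, -0.24, 0.75, 0, 0, 1, -0.31, 0.72, 0, 0, 1, -0.39, 0.68, 0, 0, 1, -0.45, 0.64, 0, 0,  #60 crank 5.75
```

>>> servo_tool --motion '[1,-0.52,0.59,0,0,1,-0.58,0.53,0,0,1,-0.63,0.47,0,0,1,-0.67,0.4,0,0]'

```text
clock: 3.38
position: [623.0, 50.2, 96.5]
tcp_rot: [-2.221, -2.22, 0.003]
contact_force: [-7.0, -0.8, 4.6]
opening: 0.291
finger_force: 30.0
```

>>> servo_tool --motion '[1,-0.72,0.22,0,0,1,-0.74,0.26,0,0,1,-0.77,0.17,0,0,1,-0.78,0.09,0,0]'

```text
clock: 3.88
position: [630.7, 20.6, 96.6]
tcp_rot: [-2.221, -2.221, 0.0]
contact_force: [-6.0, 1.7, 2.9]
opening: 0.291
finger_force: 30.0
```

>>> servo_tool --motion '[1,-0.78,-0.1,0,0,1,-0.78,-0.17,0,0,1,-0.77,-0.15,0,0,1,-0.75,-0.24,0,0]'

```text
clock: 4.38
position: [625.2, -10.8, 96.6]
tcp_rot: [2.22, 2.22, 0.003]
contact_force: [4.6, 0.6, -4.4]
opening: 0.288
finger_force: 30.0
```

>>> servo_tool --motion '[1,-0.72,-0.25,0,0,1,-0.69,-0.39,0,0,1,-0.64,-0.45,0,0]'

```text
clock: 4.75
position: [613.2, -31.1, 96.6]
tcp_rot: [2.221, 2.221, 0.0]
contact_force: [2.9, -0.3, -3.7]
opening: 0.289
finger_force: 30.0
```

>>> servo_tool --motion '[1,-0.59,-0.52,0,0,1,-0.53,-0.58,0,0,1,-0.46,-0.63,0,0]'

```text
clock: 5.12
position: [595.4, -46.6, 96.6]
tcp_rot: [-2.221, -2.221, 0.0]
contact_force: [2.3, -0.0, -3.5]
opening: 0.29
finger_force: 30.0
```

>>> servo_tool --motion '[1,-0.4,-0.67,0,0,1,-0.33,-0.72,0,0,1,-0.25,-0.74,0,0]'

```text
clock: 5.5
position: [574.0, -55.9, 96.6]
tcp_rot: [-2.221, -2.221, -0.0]
contact_force: [2.7, 1.5, -3.9]
opening: 0.29
finger_force: 30.0
```

>>> servo_tool --motion '[1,-0.17,-0.77,0,0,1,-0.09,-0.78,0,0,1,-0.01,-0.78,0,0]'

```text
clock: 5.88
position: [550.8, -58.1, 96.6]
tcp_rot: [-2.221, -2.221, -0.001]
contact_force: [2.8, 4.3, -2.8]
opening: 0.29
finger_force: 30.0
```

>>> servo_tool --motion '[1,0.13,-0.78,0,0,1,0.18,-0.77,0,0,1,0.23,-0.75,0,0]'

```text
clock: 6.25
position: [532.3, -54.4, 96.8]
tcp_rot: [2.214, 2.214, 0.01]
contact_force: [22.7, -1.5, -17.0]
opening: 0.289
finger_force: 30.0
```

>>> servo_tool --motion '[1,0.31,-0.72,0,0,1,0.39,-0.69,0,0,1,0.45,-0.64,0,0]'

```text
clock: 6.62
position: [511.7, -44.0, 96.8]
tcp_rot: [2.213, 2.213, 0.007]
contact_force: [22.0, -6.2, -17.1]
opening: 0.291
finger_force: 30.0
```

>>> servo_tool --motion '[1,0.52,-0.59,0,0,1,0.58,-0.53,0,0,1,0.63,-0.47,0,0]'

```text
clock: 7.0
position: [494.6, -27.0, 96.7]
tcp_rot: [2.214, 2.215, 0.003]
contact_force: [15.2, -6.5, -13.8]
opening: 0.291
finger_force: 30.0
```

>>> servo_tool --motion '[1,0.68,-0.4,0,0]'

```text
clock: 7.12
position: [490.2, -20.1, 96.7]
tcp_rot: [2.215, 2.215, 0.002]
contact_force: [14.3, -6.0, -11.7]
opening: 0.293
finger_force: 30.0
```

>>> servo_tool --motion '[1,0.71,-0.32,0,0]'

```text
clock: 7.25
position: [486.5, -12.8, 96.7]
tcp_rot: [2.216, 2.216, 0.001]
contact_force: [11.6, -5.3, -11.5]
opening: 0.291
finger_force: 30.0
```

>>> servo_tool --motion '[1,0.75,-0.25,0,0]'

```text
clock: 7.38
position: [483.7, -5.0, 96.7]
tcp_rot: [2.217, 2.217, 0.0]
contact_force: [10.1, -4.2, -9.0]
opening: 0.286
finger_force: 30.0
```

>>> servo_tool --motion '[1,0.76,-0.17,0,0]'

```text
clock: 7.5
position: [481.5, 3.5, 96.6]
tcp_rot: [2.219, 2.218, 0.001]
contact_force: [7.7, -0.3, -8.4]
opening: 0.29
finger_force: 30.0
```

>>> servo_tool --motion '[1,0.78,-0.09,0,0]'

```text
clock: 7.62
position: [480.6, 11.3, 96.6]
tcp_rot: [2.218, 2.218, 0.001]
contact_force: [8.2, -1.6, -7.3]
opening: 0.289
finger_force: 30.0
```

>>> servo_tool --motion '[1,0.79,0.05,0,0,1,0.78,0.11,0,0,1,0.77,0.16,0,0,1,0.75,0.23,0,0]'

```text
clock: 8.12
position: [485.2, 43.1, 96.6]
tcp_rot: [2.221, 2.221, -0.001]
contact_force: [2.7, -3.4, -5.3]
opening: 0.294
finger_force: 30.0
```

>>> servo_tool --motion '[1,0.72,0.31,0,0,1,0.68,0.39,0,0,1,0.64,0.45,0,0,1,0.59,0.52,0,0,1,0.53,0.58,0,0,1,0.47,0.63,0,0]'

```text
clock: 8.88
position: [514.2, 79.6, 96.6]
tcp_rot: [-2.221, -2.221, 0.001]
contact_force: [-0.5, -4.9, -2.7]
opening: 0.293
finger_force: 30.0
```

>>> servo_tool --motion '[1,0.4,0.68,0,0,1,0.33,0.71,0,0,1,0.25,0.74,0,0,1,0.17,0.77,0,0,1,0.06,0.78,0,0,1,0.0,0.79,0,0,1,-0.08,0.78,0,0,1,-0.15,0.77,0,0]'

```text
clock: 9.88
position: [574.4, 89.6, 96.6]
tcp_rot: [-2.221, -2.221, 0.0]
contact_force: [-3.0, -2.1, 0.1]
opening: 0.292
finger_force: 30.0
```

>>> servo_tool --motion '[1,-0.24,0.75,0,0,1,-0.31,0.72,0,0,1,-0.39,0.68,0,0,1,-0.45,0.64,0,0,1,-0.52,0.59,0,0,1,-0.58,0.53,0,0,1,-0.63,0.47,0,0,1,-0.67,0.4,0,0]'

```text
clock: 10.88
position: [622.4, 51.1, 96.6]
tcp_rot: [2.221, 2.221, 0.001]
contact_force: [-2.2, 2.0, -1.6]
opening: 0.291
finger_force: 30.0
```

>>> servo_tool --motion '[1,-0.72,0.32,0,0,1,-0.74,0.26,0,0,1,-0.77,0.17,0,0,1,-0.78,0.09,0,0,1,-0.78,0,0,0,1,-0.78,-0.07,0,0,1,-0.77,-0.15,0,0,1,-0.75,-0.24,0,0]'

```text
clock: 11.88
position: [625.6, -10.0, 96.6]
tcp_rot: [-2.221, -2.221, 0.0]
contact_force: [-0.1, 3.1, -3.4]
opening: 0.292
finger_force: 30.0
```

>>> servo_tool --motion '[1,-0.72,-0.31,0,0,1,-0.69,-0.39,0,0,1,-0.64,-0.45,0,0,1,-0.59,-0.52,0,0,1,-0.53,-0.58,0,0,1,-0.46,-0.63,0,0,1,-0.4,-0.67,0,0,1,-0.33,-0.72,0,0,1,-0.25,-0.74,0,0,1,-0.17,-0.77,0,0,1,-0.09,-0.78,0,0]'

```text
clock: 13.25
position: [559.8, -58.1, 96.6]
tcp_rot: [2.221, 2.221, 0.001]
contact_force: [2.2, 5.1, -5.4]
opening: 0.293
finger_force: 30.0
```

>>> servo_tool --motion '[1,-0.01,-0.78,0,0]'

```text
clock: 13.38
position: [552.0, -58.2, 96.6]
tcp_rot: [2.222, 2.221, 0.001]
contact_force: [2.1, 4.4, -6.1]
opening: 0.288
finger_force: 30.0
```

>>> servo_tool --motion '[1,0.07,-0.78,0,0]'

```text
clock: 13.5
position: [545.5, -57.5, 96.7]
tcp_rot: [2.22, 2.219, 0.005]
contact_force: [14.9, 4.6, -13.9]
opening: 0.29
finger_force: 30.0
```

>>> servo_tool --motion '[1,0.16,-0.77,0,0]'

```text
clock: 13.62
position: [540.5, -56.6, 96.8]
tcp_rot: [2.215, 2.214, 0.011]
contact_force: [21.8, 1.7, -17.7]
opening: 0.292
finger_force: 30.0
```

>>> servo_tool --motion '[1,0.23,-0.75,0,0]'

```text
clock: 13.75
position: [533.5, -54.8, 96.8]
tcp_rot: [2.214, 2.214, 0.011]
contact_force: [21.9, -0.2, -19.2]
opening: 0.291
finger_force: 30.0
```

>>> servo_tool --motion '[1,0.31,-0.72,0,0]'

```text
clock: 13.88
position: [526.5, -52.3, 96.8]
tcp_rot: [2.213, 2.213, 0.01]
contact_force: [22.8, -2.5, -20.5]
opening: 0.289
finger_force: 30.0
```

>>> servo_tool --motion '[1,0.39,-0.69,0,0]'

```text
clock: 14.0
position: [519.5, -48.9, 96.8]
tcp_rot: [2.212, 2.213, 0.008]
contact_force: [22.2, -4.5, -19.2]
opening: 0.289
finger_force: 30.0
```

>>> servo_tool --motion '[1,0.45,-0.64,0,0]'

```text
clock: 14.12
position: [512.9, -44.8, 96.8]
tcp_rot: [2.212, 2.212, 0.007]
contact_force: [20.7, -6.1, -19.1]
opening: 0.288
finger_force: 30.0
```

>>> servo_tool --motion '[1,0,0,0,0,1,0,0,0,0]'

```text
clock: 14.38
position: [511.5, -43.8, 96.8]
tcp_rot: [2.216, 2.216, 0.005]
contact_force: [13.4, -1.4, -14.5]
opening: 0.287
finger_force: 30.0
```

Run:
```python
from h import *
from plant import telemetry,viewer
s=telemetry.observe();w=viewer.camera("wrist");print(s["clock"],s["position"],s["tcp_rot"],s["contact_force"],s["ft_torque"])
sc=viewer.camera("scene");np.savez("w2.npz",**w);np.savez("s2.npz",**sc)
K,d,E=sc["intrinsics"],sc["dist_coeffs"],sc["extrinsics"]
s0=np.load("scene0.npz")["img"]
p=proj([602.5,-107,60],K,d,E);print(p);u,v=map(int,p)
A=s0[v-35:v+35,u-45:u+45,::-1];B=sc["img"][v-35:v+35,u-45:u+45,::-1]
top=np.hstack([cv2.resize(x,(400,311),interpolation=cv2.INTER_CUBIC) for x in (A,B)])
bot=cv2.resize(w["img"][:,:,::-1],(440,275))
bot=np.hstack([bot,np.zeros((275,360,3),np.uint8)])
cv2.imwrite("pics/c2.png",np.vstack([top,bot]))
```

```text
14.375 [511.45589307 -43.8410977   96.76747765] [2.21566821 2.21574824 0.00477255] [ 13.36522249  -1.39661887 -14.52748179] [-0.1358183  -1.77973156  0.02699592]
[272.40850913 231.10676642]
```

View pics/c2.png

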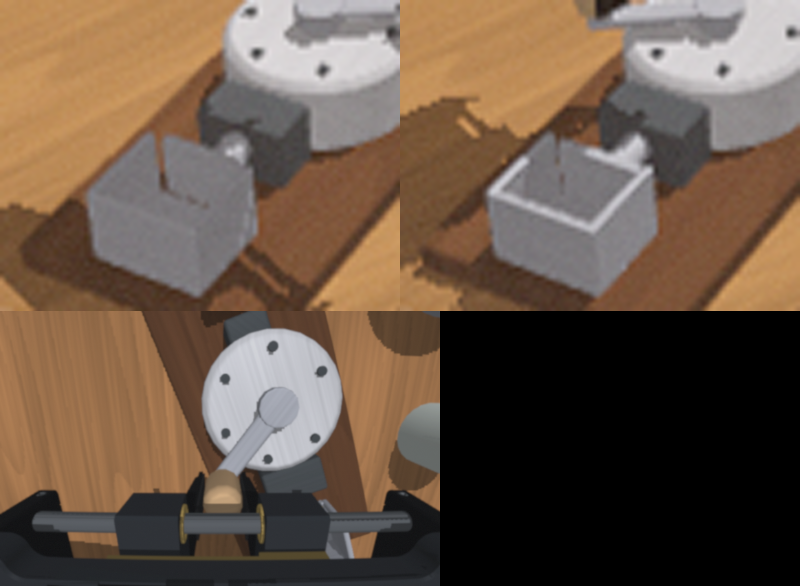

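The wrist image shows the crank arm running from the hub to the knob, with the knob still centred in the fingers. I'll creep forward and take static push readings.

>>> servo_tool --motion '[1,0.25,-0.3,0,0,1,0,0,0,0,1,0,0,0,0]'

```text
clock: 14.85
position: [509.2, -42.1, 96.8]
tcp_rot: [2.214, 2.214, 0.005]
contact_force: [17.8, -3.8, -16.2]
opening: 0.29
finger_force: 30.0
```

>>> servo_tool --motion '[1,0,0,0,0,1,0,0,0,0,1,0,0,0,0]'

```text
clock: 15.22
position: [509.2, -42.1, 96.8]
tcp_rot: [2.214, 2.214, 0.005]
contact_force: [17.4, -3.9, -17.0]
opening: 0.288
finger_force: 30.0
```

```bash
cat >> h.py <<'E'
def platecrop(img,cam,box,k,c,yaw=20.8,ds=(133,137.6),th=None):
    im=cv2.resize(img[box[1]:box[3],box[0]:box[2],::-1],None,fx=k,fy=k,interpolation=cv2.INTER_CUBIC)
    y=np.radians(yaw);ex=np.array([np.cos(y),np.sin(y)]);ey=np.array([-np.sin(y),np.cos(y)])
    P=lambda p,z:tuple(np.int32((proj([*p,z],*cam)-box[:2]+.5)*k))
    for d,col in zip(ds,((0,255,0),(0,0,255))):
        cv2.line(im,P(c-d*ey-28*ex,67),P(c-d*ey+28*ex,67),col,1)
    if th is not None:
        t=np.radians(th);u=np.array([np.cos(t),np.sin(t)]);n=np.array([-u[1],u[0]])
        for s in (-9,9): cv2.line(im,P(c+u*15+n*s,87),P(c+u*62+n*s,87),(255,0,0),1)
    cv2.polylines(im,[np.array([P(c+62*np.array([np.cos(a),np.sin(a)]),70) for a in np.linspace(0,6.3,60)])],False,(255,255,0),1)
    return im
E
python3 - <<'E'
from h import *
from plant import telemetry,viewer
s=telemetry.observe();w=viewer.camera("wrist");np.savez("w3.npz",pos=s["position"],rot=s["tcp_rot"],**w);print(s["position"],s["contact_force"])
c=np.array([555.4,17.1])
a=(w["intrinsics"],w["dist_coeffs"],wristE(s["position"],s["tcp_rot"],w["tool_from_camera"]))
th=np.degrees(np.arctan2(*(s["position"][:2]-c)[::-1]));print(th)
A=platecrop(w["img"],a,(270,0,530,390),1.5,c,th=th)
w0=np.load("wrist0.npz");a0=(w0["intrinsics"],w0["dist_coeffs"],wristE([649.4,0.04,213.4],[-2.2203,-2.2204,.002],w0["tool_from_camera"]))
B=platecrop(w0["img"],a0,(230,215,340,360),3.6,c)
h=max(A.shape[0],B.shape[0]);A,B=[cv2.copyMakeBorder(x,0,h-x.shape[0],0,0,cv2.BORDER_CONSTANT) for x in (A,B)]
o=np.hstack([A,B]);print(o.shape);cv2.imwrite("pics/c3.png",o)
E
```

```text
[509.17224806 -42.13670301  96.75188763] [ 17.39397021  -3.90897395 -16.95165713]
-127.9681339514366
(585, 786, 3)
```

View pics/c3.png

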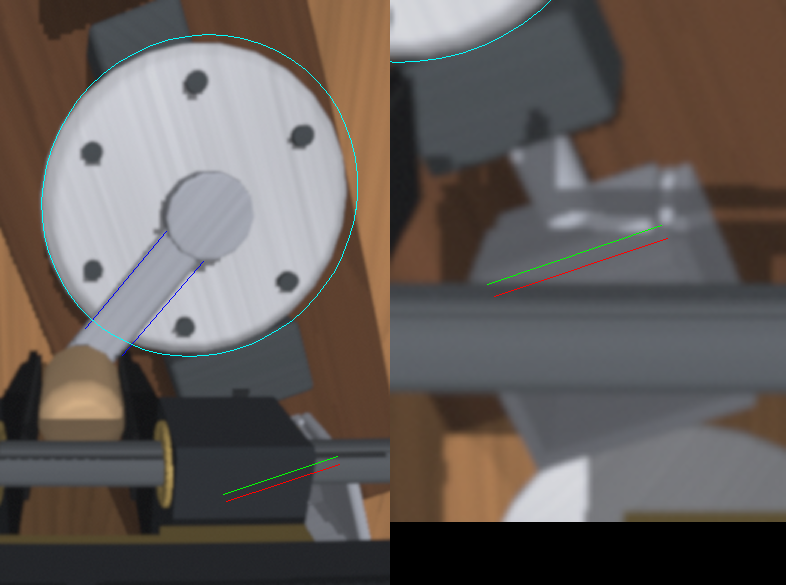

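The arm overlay confirms the crank is at about θ = -128°. The plate itself is hidden behind the gripper. I'll creep forward further, then relax the push to test whether the crank holds itself.

>>> servo_tool --motion '[1,0.27,-0.29,0,0,1,0.28,-0.27,0,0]'

```text
clock: 15.52
position: [503.9, -37.5, 96.8]
tcp_rot: [2.212, 2.213, 0.004]
contact_force: [19.5, -8.4, -18.7]
opening: 0.293
finger_force: 30.0
```

>>> servo_tool --motion '[1,0,0,0,0,1,0,0,0,0,1,0,0,0,0]'

```text
clock: 15.9
position: [503.2, -36.9, 96.7]
tcp_rot: [2.214, 2.214, 0.003]
contact_force: [16.0, -6.0, -16.0]
opening: 0.294
finger_force: 30.0
```

>>> servo_tool --motion '[1,-0.08,0.16,0,0,1,-0.09,0.16,0,0,1,0,0,0,0,1,0,0,0,0]'

```text
clock: 16.4
position: [503.8, -37.3, 96.7]
tcp_rot: [2.219, 2.219, -0.002]
contact_force: [5.0, -3.4, -7.7]
opening: 0.289
finger_force: 30.0
```

>>> servo_tool --motion '[1,-0.1,0.11,0,0,1,0,0,0,0,1,0,0,0,0,1,0,0,0,0]'

```text
clock: 16.9
position: [504.1, -37.4, 96.6]
tcp_rot: [-2.221, -2.222, 0.003]
contact_force: [-2.6, -3.4, -4.2]
opening: 0.289
finger_force: 30.0
```

The crank holds itself with zero push. I'll nudge it about 3° further, which stays inside the crest band under both the onset and the force estimates, and relax again.

>>> servo_tool --motion '[1,0.29,-0.28,0,0,1,0.29,-0.28,0,0,1,0.1,-0.1,0,0,1,0,0,0,0]'

```text
clock: 17.4
position: [499.9, -33.1, 96.7]
tcp_rot: [2.215, 2.216, -0.001]
contact_force: [9.0, -13.3, -12.3]
opening: 0.29
finger_force: 30.0
```

>>> servo_tool --motion '[1,-0.15,0.14,0,0,1,-0.15,0.14,0,0,1,0,0,0,0,1,0,0,0,0,1,0,0,0,0]'

```text
clock: 18.02
position: [500.6, -33.8, 96.7]
tcp_rot: [2.22, 2.221, -0.002]
contact_force: [-1.2, -5.4, -4.9]
opening: 0.289
finger_force: 30.0
```

>>> servo_tool --motion '[1,-0.05,0.04,0,0,1,0,0,0,0,6,0,0,0,0,6,0,0,0,0,6,0,0,0,0,6,0,0,0,0,6,0,0,0,0,6,0,0,0,0]'

```text
clock: 19.02
position: [501.2, -33.6, 96.6]
tcp_rot: [-2.221, -2.221, -0.0]
contact_force: [0.3, -0.3, 0.1]
opening: 0.631
finger_force: 0.0
```

>>> servo_tool --motion '[6,0,0,-2,0,6,0,0,-4,0,6,0,0,-4,0,6,2,5,-2,0,6,0,5,0,0,6,0,4,0,0,6,0,0,0,0,6,0,0,0,0]'

```text
clock: 20.02
position: [640.6, -13.6, 216.1]
tcp_rot: [-2.221, -2.221, 0.001]
contact_force: [-0.9, -0.3, 0.1]
opening: 0.633
finger_force: 0.0
```

Run:
```python
from h import *
from plant import telemetry,viewer
s=telemetry.observe();w=viewer.camera("wrist");np.savez("w4.npz",pos=s["position"],rot=s["tcp_rot"],**w);print(s["clock"],s["position"],s["contact_force"],s["opening"])
c=np.array([555.4,17.1])
a=(w["intrinsics"],w["dist_coeffs"],wristE(s["position"],s["tcp_rot"],w["tool_from_camera"]))
print([proj([*p],*a) for p in [(602.5,-107,67),(555.4,17,87),(500,-34,132)]])
cv2.imwrite("pics/c4.png",platecrop(w["img"],a,(120,0,520,300),2,c,th=-137.5))
```

```text
20.025 [640.56494411 -13.60037061 216.08218699] [-0.92353586 -0.25510689  0.14109824] 0.6326355700064669
[array([288.4595565 , 272.61779718]), array([230.12348771, 159.62107808]), array([153.84595403, 230.32428292])]
```

View pics/c4.png

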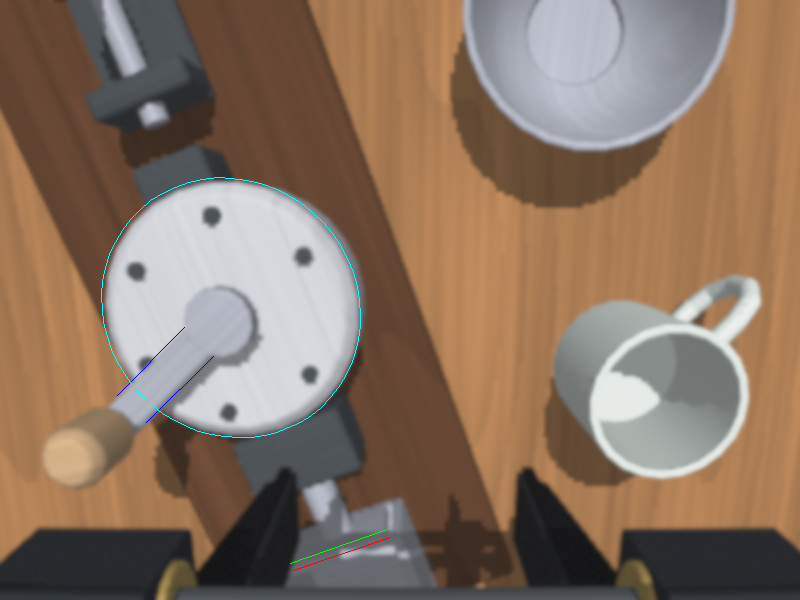

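The crank stayed put after release, with the arm still on the blue overlay. The plate is near (365,545) in the crop, half hidden. I'll take one better look at it from further along -y.

>>> servo_tool --motion '[6,-3,-1,0,0,6,-3,-1,0,0,6,-3,-1,0,0,6,0,0,0,0,6,0,0,0,0]'

```text
clock: 20.7
position: [610.8, -103.2, 217.1]
tcp_rot: [2.222, 2.221, 0.001]
contact_force: [-0.1, 0.6, 0.0]
opening: 0.634
finger_force: 0.0
```

Run:
```python
from h import *
from plant import telemetry,viewer
s=telemetry.observe();w=viewer.camera("wrist");np.savez("w5.npz",pos=s["position"],rot=s["tcp_rot"],**w);print(s["clock"],s["position"])
c=np.array([555.4,17.1])
a=(w["intrinsics"],w["dist_coeffs"],wristE(s["position"],s["tcp_rot"],w["tool_from_camera"]))
print([proj([*p],*a) for p in [(602.5,-107,67),(555.4,17,87)]])
A=platecrop(w["img"],a,(200,0,400,240),2.5,c)
w0=np.load("wrist0.npz");a0=(w0["intrinsics"],w0["dist_coeffs"],wristE([649.4,0.04,213.4],[-2.2203,-2.2204,.002],w0["tool_from_camera"]))
B=platecrop(w0["img"],a0,(240,215,340,300),3,c)
w4=np.load("w4.npz");a4=(w4["intrinsics"],w4["dist_coeffs"],wristE(w4["pos"],w4["rot"],w4["tool_from_camera"]))
C=platecrop(w4["img"],a4,(240,215,340,300),3,c)
o=np.hstack([A,np.vstack([B,C,np.zeros((90,300,3),np.uint8)])]);print(o.shape);cv2.imwrite("pics/c5.png",o)
```

```text
20.7 [ 610.79721523 -103.16980622  217.07661759]
[array([315.6269962 , 190.76196828]), array([257.87726378,  53.11206338])]
(600, 800, 3)
```

View pics/c5.png

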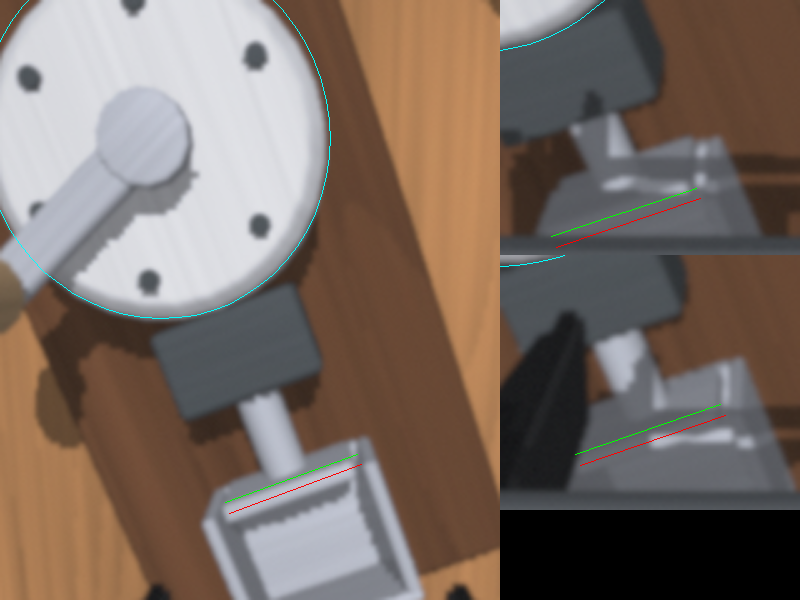

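The left panel shows the plate's light top band close to the red (squeezed) line, near (290,490). I'll check it with an intensity profile across the plate.

Run:
```python
from h import *
w=np.load("w5.npz");a=(w["intrinsics"],w["dist_coeffs"],wristE(w["pos"],w["rot"],w["tool_from_camera"]))
c=np.array([555.4,17.1]);y=np.radians(20.8);ex=np.array([np.cos(y),np.sin(y)]);ey=np.array([-np.sin(y),np.cos(y)])
g=cv2.cvtColor(w["img"],cv2.COLOR_RGB2GRAY).astype(np.float32)
def prof(z,ds,xs):
    out=[]
    for d in ds:
        q=np.array([proj([*(c-d*ey+x*ex),z],*a) for x in xs],np.float32)
        out.append(cv2.remap(g,q[None,:,0],q[None,:,1],cv2.INTER_LINEAR).mean())
    return out
for lab,xs in (("L",range(-22,-9,3)),("R",range(10,23,3))):
    print(lab,[(d,round(v)) for d,v in zip(range(120,152),prof(67,range(120,152),xs))])
print("drum edge -y",[(d,round(v)) for d,v in zip(range(54,72),prof(70,range(54,72),range(-8,9,4)))])
```

```text
L [(120, 74), (121, 74), (122, 73), (123, 74), (124, 75), (125, 84), (126, 100), (127, 117), (128, 125), (129, 128), (130, 129), (131, 129), (132, 131), (133, 139), (134, 157), (135, 176), (136, 186), (137, 189), (138, 188), (139, 184), (140, 172), (141, 150), (142, 127), (143, 112), (144, 107), (145, 108), (146, 115), (147, 131), (148, 156), (149, 176), (150, 186), (151, 190)]
R [(120, 78), (121, 77), (122, 77), (123, 78), (124, 78), (125, 83), (126, 98), (127, 114), (128, 124), (129, 128), (130, 130), (131, 130), (132, 131), (133, 136), (134, 152), (135, 174), (136, 190), (137, 196), (138, 195), (139, 191), (140, 180), (141, 161), (142, 139), (143, 125), (144, 122), (145, 124), (146, 130), (147, 143), (148, 160), (149, 174), (150, 182), (151, 185)]
drum edge -y [(54, 218), (55, 210), (56, 194), (57, 177), (58, 163), (59, 154), (60, 146), (61, 129), (62, 103), (63, 84), (64, 84), (65, 87), (66, 88), (67, 87), (68, 86), (69, 85), (70, 86), (71, 86)]
```

The plate band is centred at 137.6 mm, against 133 mm at rest, with the drum edge reading correctly at 62 mm. The ram is out about 4.6 mm, so the crank is on the crest. Now the bolt.

>>> servo_tool --motion '[6,4.58,-1.88,0,0,6,4.58,-1.88,0,0,6,4.58,-1.88,0,0,6,4.58,-1.88,0,0,6,4.58,-1.88,0,0,6,4.58,-1.88,0,0,6,0,0,0,-7,6,0,0,0,-7,6,0,0,0,-6.8,6,0,0,0,0,6,0,0,0,0]'

```text
clock: 22.12
position: [498.2, 171.6, 216.7]
tcp_rot: [-1.785, -2.585, -0.0]
contact_force: [-0.4, -0.3, -0.2]
opening: 0.632
finger_force: 0.0
```

Run:
```python
from h import *
from plant import telemetry
s=telemetry.observe();M=R.from_rotvec(s["tcp_rot"]).as_matrix();print(s["clock"],s["position"],M.round(3).tolist())
print("tool shift mm",M.T@(np.array([498,171.5,70])-s["position"]))
```

```text
22.125 [498.21760882 171.63583261 216.68871626] [[-0.354, 0.935, 0.0], [0.935, 0.354, 0.0], [0.0, 0.0, -1.0]]
tool shift mm [-6.63305893e-02 -2.66119463e-01  1.46688684e+02]
```

>>> servo_tool --motion '[6,0,0,4,0,6,0,0,4,0,6,0,0,2.5,0,6,0,0,2,0,6,0,0,2,0,6,0,0,0,0,6,0,0,0,0]'

```text
clock: 23.0
position: [499.0, 171.4, 72.5]
tcp_rot: [1.784, 2.585, 0.001]
contact_force: [0.8, -0.3, 0.3]
opening: 0.63
finger_force: 0.0
```

>>> servo_tool --motion '[0.2,0,0,0,0,0.2,0,0,0,0,0.2,0,0,0,0,0.2,0,0,0,0,0.2,0,0,0,0,0.2,0,0,0,0,0.2,0,0,0,0,0.2,0,0,0,0,0.2,0,0,0,0,0.2,0,0,0,0]'

```text
clock: 24.25
position: [498.5, 171.3, 71.7]
tcp_rot: [1.784, 2.586, 0.001]
contact_force: [2.9, 1.3, -1.5]
opening: 0.121
finger_force: 30.0
```

>>> servo_tool --motion '[0.2,-0.5,0,0,0,0.2,-0.5,0,0,0,0.2,-0.5,0,0,0,0.2,-0.5,0,0,0,0.2,-0.5,0,0,0,0.2,-0.5,0,0,0,0.2,-0.3,0,0,0,0.2,0,0,0,0]'

```text
clock: 25.25
position: [510.2, 139.7, 71.7]
tcp_rot: [1.784, 2.585, -0.001]
contact_force: [0.5, -0.0, -0.5]
opening: 0.128
finger_force: 30.0
```

>>> servo_tool --motion '[0.2,-0.2,0,0,0,0.2,0,0,0,0,0.2,0,0,0,0]'

```text
clock: 25.62
position: [510.7, 138.4, 71.7]
tcp_rot: [-1.784, -2.586, 0.001]
contact_force: [-0.6, 2.4, 0.4]
opening: 0.123
finger_force: 30.0
```

>>> servo_tool --motion '[0.2,-0.15,0,0,0,0.2,0,0,0,0,0.2,0,0,0,0]'

```text
clock: 26.0
position: [510.7, 138.3, 71.6]
tcp_rot: [-1.783, -2.584, -0.002]
contact_force: [-3.1, 7.1, 0.3]
opening: 0.126
finger_force: 30.0
```

The bolt is against the stop. I'll relax the push, release and lift clear.

>>> servo_tool --motion '[0.2,0.15,0,0,0,0.2,0,0,0,0,5,0,0,0,0,5,0,0,0,0,5,0,0,0,0,5,0,0,0,0,5,0,0,0,0,5,0,0,0,0,5,0,0,0,0]'

```text
clock: 27.12
position: [510.8, 138.5, 71.7]
tcp_rot: [1.784, 2.586, -0.0]
contact_force: [-0.5, -0.3, 0.6]
opening: 0.529
finger_force: 0.0
```

>>> servo_tool --motion '[5,0,0,-2,0,5,0,0,-4,0,5,0,0,-4,0,5,0,0,-4,0,5,0,0,0,0,5,0,0,0,0,5,0,0,0,0]'

```text
clock: 28.0
position: [509.8, 138.3, 209.6]
tcp_rot: [-1.783, -2.584, 0.004]
contact_force: [-0.1, -0.4, -0.7]
opening: 0.527
finger_force: 0.0
```

Run:
```python
from plant import telemetry,workorder
s=telemetry.observe();print(s["clock"],s["position"],s["contact_force"],s["opening"])
print(workorder.sign_off())
```

```text
28.0 [509.80862306 138.26697372 209.64362297] [-0.12292888 -0.40725777 -0.68945025] 0.5274188242323689
the job is handed in; nothing more can be done
None
```

The job is handed in, verdict not shown: the crank rests on the second heavy spot (ram about 4.6 mm out when measured, before the bolt was slid), the bolt slid about 35 mm to its stop, and the gripper is clear; I eased the knob back up to about 1 mm while testing that it held.

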